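# Hang the washed pump-head plates on the drying arm in assembly order

### The job

Hang the two washed plates from the white holder on the arm of the drying stand by their windows, in front of the large plate that is already there: first the middle-sized one, then the small one. Then push the whole pack back along the arm until the large plate is against the stop and the plates lie face to face, and leave them hanging there; do not disturb the other things on the cart.

Things in the scene. Friction and masses are not known exactly. Their poses are not given: they have to be found in the camera images.
- bar_root (a point): Where the middle of the drying arm's top face meets the front of its stop flange, 130 mm above the work surface. x points along the arm INTO the stop, so the free arm lies on the -x side; y across, z up. The arm is a level flat bar, 10 mm wide and 10 mm high (its top face is z = 0 here), 122 mm long; its last 8 mm is an upturned end (see bar end). Place and heading vary.
- bar_end (a point): Top of the arm's upturned free end: 118 mm from the bar root along its -x, 8 mm above the arm's top face. The upturned end is 8 mm long along the arm and 10 mm wide. Same axes as the bar root. Hung plates slide on the arm with a light push at or a little below the arm's height, best on both sides of it at once; pushed only at the top of the web, or on one side, they tip or twist and bind.
- stand: Fixed steel drying stand that carries the arm; origin on the work surface under its post, 18 mm behind the stop's face; x as the bar root. Post 20 x 24 mm, top at 158 mm; stop flange 44 mm wide, 103 to 160 mm high, at the arm's root; base plate 12 mm thick, 90 mm wide, reaching 80 mm forward (-x) of the post's axis.
- large_plate_center (a point): Centre of the largest aluminium plate: 104 mm wide (y), 116 mm high (z), 8 mm thick (x), 0.2 kg. All three plates have one rectangular window, 24 mm wide, 30 mm high, centred across the width, its upper edge 30 mm below the plate's top edge. It already hangs loose on the arm, 14 to 28 mm short of the stop, centre 28 mm below the arm's top face.
- medium_plate_center (a point): Centre of the middle-sized aluminium plate: 84 mm wide (y), 96 mm high (z), 8 mm thick (x), 0.15 kg, same window, 30 mm below the top edge. Stands upright and loose in one slot of the holder, top edge 48 mm above this point. Hung on the arm, its centre is 18 mm below the arm's top face.
- small_plate_center (a point): Centre of the smallest aluminium plate: 66 mm wide (y), 80 mm high (z), 8 mm thick (x), 0.09 kg, same window, 30 mm below the top edge. Stands upright and loose in the other slot of the holder, top edge 40 mm above this point. Hung on the arm, its centre is 10 mm below the arm's top face.
- holder: White slotted plate holder, fixed, 124 (x) x 60 (y) x 29 mm; origin at the centre of its underside. Two slots at x = -40 and +40 mm run along y, open at both ends, 10 mm wide, 21 mm deep, slot floor 8 mm above the work surface. Which plate stands in which slot, and the holder's place and heading, change from run to run.
- large_plate: The largest plate again; origin at the middle of its lower edge.
- medium_plate: The middle-sized plate again; origin at the middle of its lower edge.
- small_plate: The smallest plate again; origin at the middle of its lower edge.
- blue_cap_bottle: Bystander: small white screw-cap bottle with a blue cap, 48 mm across, 101 mm tall; origin at the centre of its underside. Leave it alone.
- white_cap_bottle: Bystander: small white screw-cap bottle with a white cap, 48 mm across, 101 mm tall; origin at the centre of its underside. Leave it alone.
- amber_bottle: Bystander: amber screw-cap bottle with a red cap, 60 mm across, 121 mm tall; origin at the centre of its underside. Leave it alone.
- tip_box: Bystander: pipette tip box with a clear lid, 85 x 118 x 64 mm; origin at the centre of its underside. Leave it alone.
- beaker: Bystander: small clear beaker, 57 mm across, 66 mm tall; origin at the centre of its underside. Leave it alone.
- round_case: Bystander: low round case with a grey lid, 61 mm across, 24 mm tall; origin at the centre of its underside. Leave it alone.
- marker: Bystander: black marker pen lying flat, 138 mm long along its y axis, 16 mm high; origin at the centre of its underside. Leave it alone.
Things that resemble listed ones, but are neither listed nor needed, are in the scene too. What is shaped like the small_plate but orange is not meant.

How it is judged (in metres and radians):
On the way, in this order (a step that is already met when the one before it is completed fails the run):
1. the middle-sized plate hangs on the arm by its window (x of medium_plate_center in the frame of bar_root between -0.114 and -0.006 m and y of medium_plate_center in the frame of bar_root between -0.012 and 0.012 m and z of medium_plate_center in the frame of bar_root between -0.023 and -0.013 m), for 0.2 s.
2. the small plate hangs on the arm by its window, in front of the middle-sized one (all of step 1 and x of small_plate_center in the frame of bar_root between -0.114 and -0.008 m and y of small_plate_center in the frame of bar_root between -0.012 and 0.012 m and z of small_plate_center in the frame of bar_root between -0.015 and -0.005 m), for 0.2 s.
At the end, for the whole second after the job is handed in: All three plates hang at rest on the arm by their windows, square to it (within 0.1 rad or so), large at the back against the stop, then medium, then small, face to face: their centres are 4, 12 and 20 mm in front of the stop's face, to within about 3.5, 4.5 and 5.5 mm (x of large_plate_center in the frame of bar_root between -0.0075 and 0.001 m and y of large_plate_center in the frame of bar_root between -0.012 and 0.012 m and z of large_plate_center in the frame of bar_root between -0.033 and -0.023 m and angle between the x axis of each of large_plate_center, medium_plate_center, small_plate_center and the x axis of bar_root, either way round below 0.12 rad and angle between each of large_plate_center, medium_plate_center, small_plate_center's own z axis and vertical below 0.1 rad and linear speed of each of large_plate, medium_plate, small_plate below 0.03 m/s and x of medium_plate_center in the frame of bar_root between -0.0165 and -0.009 m and y of medium_plate_center in the frame of bar_root between -0.012 and 0.012 m and z of medium_plate_center in the frame of bar_root between -0.023 and -0.013 m and x of small_plate_center in the frame of bar_root between -0.0255 and -0.017 m and y of small_plate_center in the frame of bar_root between -0.012 and 0.012 m and z of small_plate_center in the frame of bar_root between -0.015 and -0.005 m); the robot touches nothing.
It fails at once if another thing on the cart (a bottle, the beaker, tip box, round case or marker) is moved more than 25 mm (distance of any of blue_cap_bottle, white_cap_bottle, amber_bottle, tip_box, beaker, round_case, marker from where it was at the start of the episode above 0.025 m).
It also fails if it takes over 64 s, if anything falls off the work surface, if the arm or the gripper's body presses on something with over 40 N, if the wrist force passes 120 N, or if a joint passes its speed limit or range.

### The arm

A 6-joint arm with a two-finger parallel gripper is mounted at the origin on a cart in front of the work surface, level with it; the furniture and walls round the work are solid. World frame = base frame: x ahead of the robot, y to its left, z up, the work surface at z = 0. Lengths are in mm, angles in rad, forces in N, time in s.
With the tool pointing down it reaches from about 400 to 925 mm from the base axis. Payload 12.5 kg.
Tool frame: the origin (TCP) lies midway between the tips of the shut fingers; the grasp point (between the pads) lies 19 mm behind it; z points along the fingers, y is the line along which they close (so a half turn about z gives the same grasp; the last joint's range is limited). The gripper opens to 95 mm and grips with 3 to 60 N. Pads are 20 mm wide; open, the fingers measure 119 mm over their backs; the gripper's body (75 mm by 180 mm) begins 59 mm behind the grasp point.
Start: joints at [-1.269, 0.491, 1.559, -0, 1.092, -0.106], TCP at [247.893, -573.756, 214.661] pointing down, gripper open.
Joint ranges: [-3.1, 3.1], [-0.84, 2.19], [0.05, 2.79], [-1.13, 4.28], [0.06, 2.93], [-2.69, 2.69]. Speed limits (rad/s): [2.22, 2.22, 2.79, 3.14, 3.14, 3.14].

### API

Orientations are given as [roll, pitch, yaw] about the fixed x, y, z axes, in that order (R = Rz(yaw) Ry(pitch) Rx(roll)).
In Python, from cell import state, read_camera, camera_info, env gives the robot as it stands.
- The arm moves only by the tool move_arm, never from a script. Its argument "commands" is a list of rows, each a list of 3 entries, a list of its own where there are three numbers: the shift along the world's x, y, z in cm, then the turn, a rotation vector about the world's x, y, z in degrees, then the opening, from 0 (shut) to 1 (fully open). A call has 1 to 10 rows; each row shifts and turns the commanded pose from where the row before left it; what a row does not reach is not made up. A row lasts 1/10 s, in which the tool goes at most 50 mm and 8.59 degrees, less where a joint would pass 70% of its speed; a pose out of reach is approached as far as the arm can. A call with a gripper value outside its range is refused whole. The fingers move at their own pace and stop on an object; the grip force is fixed at half the most. Time passes only in rows, so rows that do not move let the fingers close. It gives the time, the measured TCP pose, the force, the opening and the grip force at its end, in the units of the state.
- state(): the state, without advancing time (a new reading comes with each control period).
- read_camera(name): name is "scene" or "top" or "wrist"; returns the picture (400x640x3 uint8, blue, green, red); there is no depth.
- camera_info(name): a dict with "K" (3x3 intrinsics, pixels), "cam_to_world" (4x4, takes a point from camera to world coordinates). Camera axes: x right, y down, z forward; pixel columns grow to the right and rows downward; lengths in mm; the calibration is good to about 2 mm. The wrist camera is an equidistant fisheye: a pixel r from the principal point sees the ray r / f radians off the axis. A picture is of the moment at which its call begins: read the wrist's pose just before it. camera_info takes no time and is no camera call; for the wrist camera it gives the pose at the moment of the call.
- env.job_done(): hands the job in; it is judged then, once.
The state is a dict: "t": time; "joints": joint angles; "qvel": joint speeds; "tau": joint torques, N m; "eef_pos": TCP position; "tcp_rot": TCP orientation; "ft_force": force on the tool from outside, world axes, zero at the start; "moment": the same for the moment, N m; "opening": opening from 0.0 (shut) to 1.0 (fully open); "grip_force": force on a finger pad.
Only numpy, scipy, OpenCV 4.12 (cv2) and the standard library are available. Lean on these libraries where they do the work, as an engineer would, in place of code of your own. Each camera call takes 0.05 s, during which the arm holds its last target. There are 200 camera calls.

## Working session

There is one attempt and no reset: what is moved stays moved. The work goes in short steps, Python scripts to look and compute and a tool call to move; the robot and the scene stay as the last step left them, time stands still between calls to the robot, and variables do not carry over. Pictures are saved under pics/ and viewed, at most 10 in all, crops included, and the job is handed in when it is done.

Besides the shell and the picture viewer there is one more tool, called after "Request:" as name(argument=value, ...) on one line, values as JSON. move_arm: Moves the arm, as the interface text tells. Its arguments: {"type":"object","properties":{"commands":{"type":"array"}},"required":["commands"]}

```bash
mkdir -p pics; cat > h.py <<'E'
import numpy as np,cv2
from cell import state,read_camera,camera_info,env
E
python3 - <<'E'
from h import *
for n in("scene","top"):
    i=camera_info(n);im=read_camera(n);cv2.imwrite(f"pics/{n}0.png",im)
    print(n,np.round(i["K"],1).tolist(),np.round(i["cam_to_world"],3).tolist())
s=state();print(s)
E
```

```text
scene [[410.8, 0.0, 322.9], [0.0, 410.8, 204.2], [0.0, 0.0, 1.0]] [[-0.856, -0.248, 0.454, 23.394], [-0.517, 0.37, -0.772, 832.237], [0.023, -0.896, -0.444, 604.812], [0.0, 0.0, 0.0, 1.0]]
top [[403.6, 0.0, 317.4], [0.0, 403.6, 199.8], [0.0, 0.0, 1.0]] [[0.017, -0.987, 0.158, 402.502], [-1.0, -0.016, 0.004, 8.621], [-0.002, -0.158, -0.987, 967.29], [0.0, 0.0, 0.0, 1.0]]
{'t': 0.1, 'joints': array([-1.26859882e+00,  4.91509140e-01,  1.55938912e+00, -3.44460146e-05,
        1.09173085e+00, -1.05588394e-01]), 'qvel': array([ 0.00046877, -0.00179527, -0.00100219,  0.00098002,  0.00049235,
        0.00177518]), 'tau': array([ 4.18305950e-03, -6.13625765e+01, -2.58605790e+01,  6.94520446e-02,
        4.70434316e-02, -4.77607364e-05]), 'eef_pos': array([ 247.81386172, -573.52695368,  214.11385669]), 'tcp_rot': array([-3.14055875e+00, -7.88528383e-05,  4.07801752e-01]), 'ft_force': array([-0.09053542,  0.52863346, -0.54166504]), 'moment': array([ 0.00283514, -0.01997263,  0.0443948 ]), 'grip_force': 0.0, 'opening': 1.0031846703063207}
```

View pics/scene0.png

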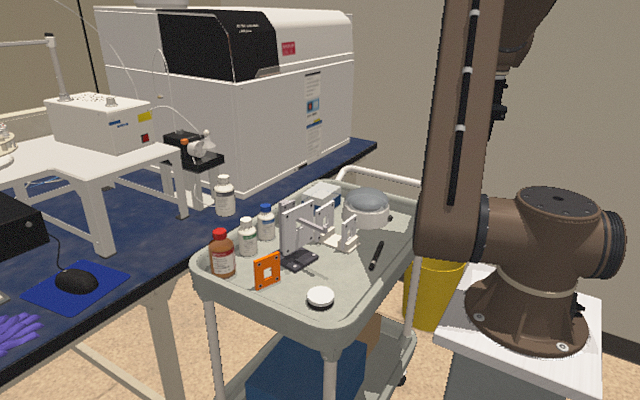

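View pics/top0.png

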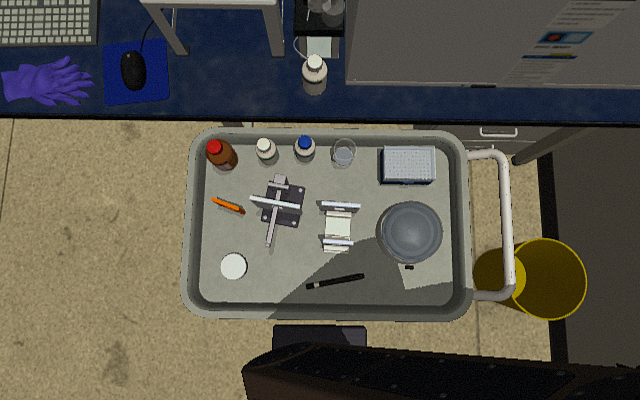

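The top picture shows the stand at about (280,200), its arm reaching toward the robot to (270,243), and the large plate across it at (275,201). The holder is at (338,227), with a wide plate at (341,206) and a narrower one at (338,241). The things that could be mistaken for a wanted plate are:
- the orange plate at (228,205), which is a decoy
- the holder plate at (341,206), which looks like the medium one
- the holder plate at (338,241), which looks like the small one

I'll check this choice in a close crop.

```bash
python3 - <<'E'
from h import *
im=cv2.imread("pics/top0.png")[165:260,245:370]
cv2.imwrite("pics/topc.png",cv2.resize(im,None,fx=6,fy=6,interpolation=cv2.INTER_CUBIC))
im=cv2.imread("pics/scene0.png")[180:275,260:370]
cv2.imwrite("pics/scc.png",cv2.resize(im,None,fx=6,fy=6,interpolation=cv2.INTER_CUBIC))
E
```

```text
(no output)
```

View pics/topc.png

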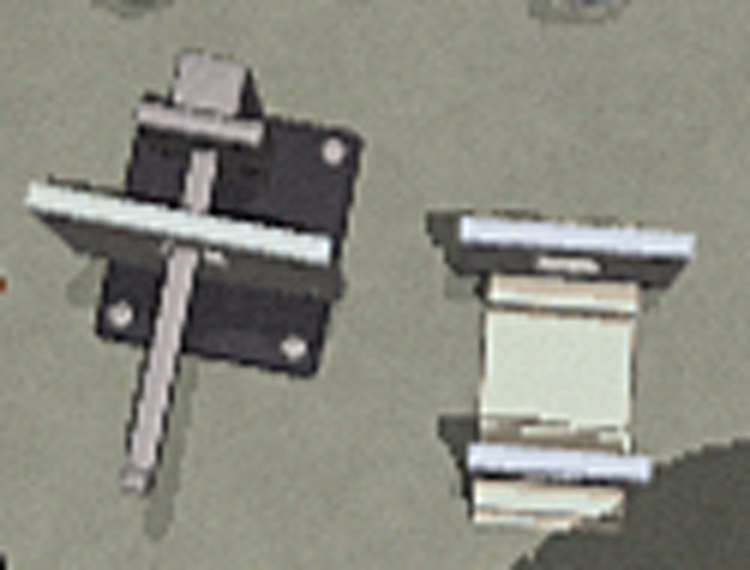

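View pics/scc.png

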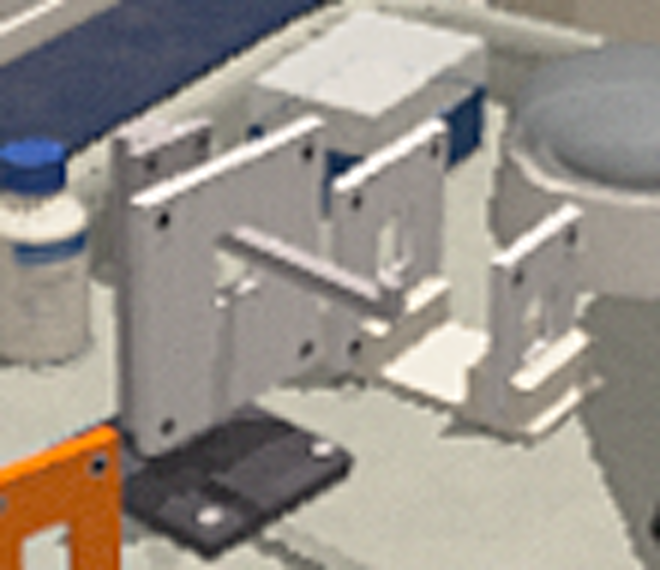

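The crop confirms the choice. The medium plate is in the far slot, top edge centred at crop (577,236), and the small plate is in the near slot at crop (560,463). The arm's tip is at crop (136,478) and its root at about (205,148).

```bash
cat >> h.py <<'E'
def ray(n,px,z,info=None):
    i=info or camera_info(n);K=np.array(i["K"]);T=np.array(i["cam_to_world"])
    if n=="wrist":
        v=(np.array(px,float)-K[:2,2])/K[0,0];r=np.hypot(*v);d=np.array([*(v/r*np.sin(r)),np.cos(r)])
    else: d=np.linalg.inv(K)@[*px,1.]
    d=T[:3,:3]@d;o=T[:3,3];return o+d*(z-o[2])/d[2]
def proj(n,P,info=None):
    i=info or camera_info(n);K=np.array(i["K"]);T=np.array(i["cam_to_world"]);p=T[:3,:3].T@(np.array(P,float)-T[:3,3])
    if n=="wrist":
        h=np.hypot(*p[:2]);a=np.arctan2(h,p[2]);return K[:2,2]+K[0,0]*a*p[:2]/h
    q=K@p;return q[:2]/q[2]
E
python3 - <<'E'
from h import *
c=lambda x,y:(x/6+245-.4,y/6+165-.4)
P={}
for k,px,z in [("medL",(460,227),104),("medR",(693,246),104),("smL",(469,458),88),("smR",(650,470),88),("LL",(28,195),160),("LR",(330,250),160),("tip",(136,478),138),("root",(205,150),130),("flL",(137,108),160),("flR",(264,130),160)]:
    P[k]=ray("top",c(*px),z); print(k,P[k].round(1))
for a,b in [("medL","medR"),("smL","smR"),("LL","LR"),("flL","flR"),("root","tip")]:
    d=P[a]-P[b];print(a,np.hypot(*d[:2]).round(1),np.degrees(np.arctan2(d[1],d[0])).round(1),((P[a]+P[b])/2).round(1))
E
```

```text
medL [535.5   3.9 104. ]
medR [529.9 -80.1 104. ]
smL [453.4  -0.7  88. ]
smR [450.2 -66.2  88. ]
LL [535.4 150.4 160. ]
LR [518.3  47.9 160. ]
tip [441.9 113.2 138. ]
root [557.4  94.1 130. ]
flL [566.  114.7 160. ]
flR [559.1  71.3 160. ]
medL 84.2 86.2 [532.7 -38.1 104. ]
smL 65.6 87.2 [451.8 -33.4  88. ]
LL 104.0 80.5 [526.8  99.2 160. ]
flL 43.9 81.0 [562.5  93.  160. ]
root 117.1 -9.4 [499.6 103.7 134. ]
```

Request:
move_arm(commands=[[[1.9, 3.6, 0], [0, 0, 4.2], 0.6], [[1.9, 3.6, 0], [0, 0, 4.2], 0.6], [[1.9, 3.6, 0], [0, 0, 4.2], 0.6], [[1.9, 3.6, 0], [0, 0, 4.2], 0.6], [[1.9, 3.6, 0], [0, 0, 4.2], 0.6], [[1.9, 3.6, 0], [0, 0, 4.2], 0.6], [[1.9, 3.6, 0], [0, 0, 4.2], 0.6], [[1.9, 3.6, 0], [0, 0, 4.2], 0.6], [[1.9, 3.6, 0], [0, 0, 4.2], 0.6], [[1.9, 3.6, 0], [0, 0, 4.2], 0.6]])

```text
t: 1.1
eef_pos: [438.3, -212.2, 214.6]
tcp_rot: [-3.141, -0.0, 1.144]
ft_force: [-0.3, 0.4, -0.1]
opening: 0.598
grip_force: 0.0
```

Request:
move_arm(commands=[[[1.9, 3.6, 0], [0, 0, 4.2], 0.6], [[1.9, 3.6, 0], [0, 0, 4.2], 0.6], [[1.9, 3.6, -0.5], [0, 0, 4.2], 0.6], [[1.9, 3.6, -0.5], [0, 0, 4.2], 0.6], [[1.9, 3.1, -0.5], [0, 0, 4.2], 0.6], [[0, 0, 0], [0, 0, 0], 0.6], [[0, 0, 0], [0, 0, 0], 0.6]])

```text
t: 1.8
eef_pos: [532.7, -38.2, 199.2]
tcp_rot: [-3.141, 0.0, 1.508]
ft_force: [-0.3, -0.6, -0.7]
opening: 0.602
grip_force: 0.0
```

```bash
python3 - <<'E'
from h import *
import pickle
s=state();i=camera_info("wrist");im=read_camera("wrist");cv2.imwrite("pics/w1.png",im)
pickle.dump(i,open("w1.pkl","wb"))
print(s["eef_pos"].round(1),np.degrees(s["tcp_rot"]).round(1),s["opening"],s["t"],s["joints"].round(2))
for n,P in dict(medL=[535.5,3.9,104],medR=[529.9,-80.1,104],smL=[453.4,-.7,88],smR=[450.2,-66.2,88],LL=[535.4,150.4,160],LR=[518.3,47.9,160],tip=[442,113.3,138],root=[558,94,130]).items(): print(n,proj("wrist",P,i).round(1))
E
```

```text
[532.7 -38.2 199.2] [-179.9    0.    86.4] 0.6024849583993253 1.8 [-0.2   0.38  1.8  -0.    0.96 -0.13]
medL [320.2 152.2]
medR [319.9 242.7]
smL [233.6 161.5]
smR [239.1 227. ]
LL [306.9 -39.4]
LR [290.3  99.5]
tip [192.3  32. ]
root [342.3  40.1]
```

View pics/w1.png

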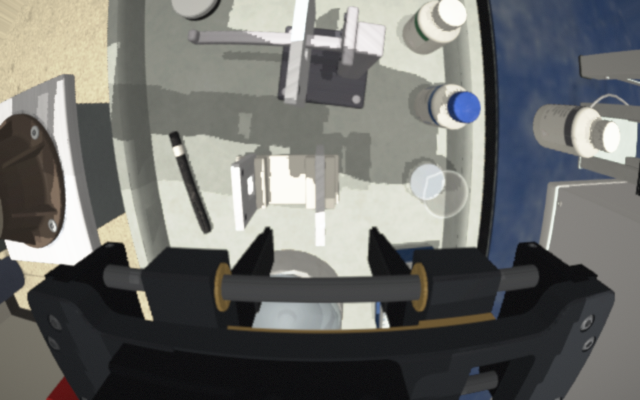

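The wrist view shows the medium plate's top edge at column 320, rows 150–244, where I predicted it and centred between the fingers. The stand's arm tip is at (193,37), which also agrees. I'll descend and grip.

Request:
move_arm(commands=[[[0, 0, -3], [0, 0, 0], 0.6], [[0, 0, -3], [0, 0, 0], 0.6], [[0, 0, -3], [0, 0, 0], 0.4], [[0, 0, -2], [0, 0, 0], 0.3], [[0, 0, -1.1], [0, 0, 0], 0.2], [[0, 0, 0], [0, 0, 0], 0], [[0, 0, 0], [0, 0, 0], 0], [[0, 0, 0], [0, 0, 0], 0], [[0, 0, 0], [0, 0, 0], 0], [[0, 0, 0], [0, 0, 0], 0]])

```text
t: 2.85
eef_pos: [533.0, -38.9, 79.6]
tcp_rot: [3.141, 0.0, 1.508]
ft_force: [-1.8, -1.0, 7.6]
opening: 0.077
grip_force: 30.0
```

Request:
move_arm(commands=[[[0, 0, 1], [0, 0, 0], 0], [[0, 0, 2], [0, 0, 0], 0], [[0, 0, 3], [0, 0, 0], 0], [[0, 0, 3], [0, 0, 0], 0], [[0, 0, 3], [0, 0, 0], 0], [[-2, 0, 0], [0, 0, 0], 0], [[-3, 0, 0], [0, 0, 0], 0], [[-3, 0, 0], [0, 0, 0], 0], [[-2.5, 1, 0], [0, 0, 0], 0], [[-1.3, 2, 0], [0, 0, 0], 0]])

```text
t: 3.85
eef_pos: [413.1, -8.9, 199.4]
tcp_rot: [3.141, 0.0, 1.506]
ft_force: [0.7, 0.4, -0.0]
opening: 0.08
grip_force: 30.0
```

Request:
move_arm(commands=[[[0, 3, 0], [0, 0, -1.2], 0], [[0, 3, 0], [0, 0, -1.2], 0], [[0, 3, 0], [0, 0, -1.2], 0], [[0, 2, 0], [0, 0, -1.2], 0], [[0, 1.6, 0], [0, 0, -1.1], 0], [[0, 0, 0], [0, 0, 0], 0], [[0, 0, 0], [0, 0, 0], 0]])

```text
t: 4.55
eef_pos: [414.8, 117.2, 199.1]
tcp_rot: [3.141, -0.0, 1.406]
ft_force: [-0.2, -0.4, -2.3]
opening: 0.08
grip_force: 30.0
```

```bash
python3 - <<'E'
from h import *
s=state();print(s["eef_pos"].round(1),np.degrees(s["tcp_rot"]).round(1),s["opening"],s["ft_force"].round(1),s["t"])
a=read_camera("scene")[150:290,240:400];b=read_camera("top")[150:290,220:380]
cv2.imwrite("pics/p2.png",cv2.resize(np.vstack([a,b]),None,fx=2.1,fy=2.1,interpolation=cv2.INTER_CUBIC) if 0 else cv2.resize(np.hstack([a,b]),None,fx=2.5,fy=2.5,interpolation=cv2.INTER_CUBIC))
E
```

```text
[414.8 117.2 199.1] [180.   -0.   80.6] 0.0802974626515895 [-0.2 -0.4 -2.3] 4.55
```

View pics/p2.png

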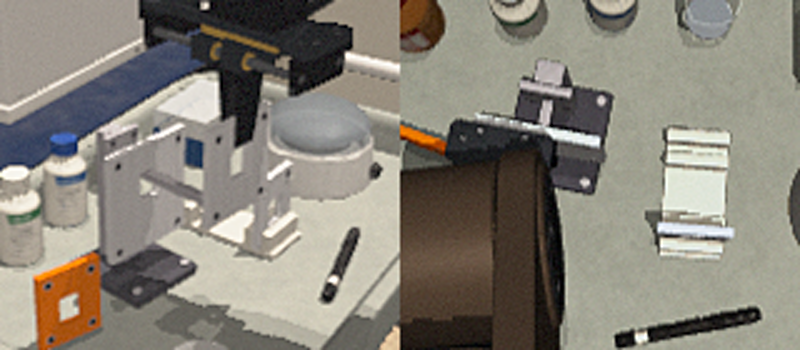

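The medium plate is held upright and square by the middle of its top web, facing the arm. I'll lower it to threading height and slide it over the tip.

Request:
move_arm(commands=[[[0, 0, -2], [0, 0, 0], 0], [[0, 0, -2], [0, 0, 0], 0], [[0, 0, -1], [0, 0, 0], 0], [[0, 0, 0], [0, 0, 0], 0], [[1, -0.1, 0], [0, 0, 0], 0], [[1, -0.1, 0], [0, 0, 0], 0], [[1, -0.2, 0], [0, 0, 0], 0], [[1, -0.2, 0], [0, 0, 0], 0], [[0, 0, 0], [0, 0, 0], 0]])

```text
t: 5.55
eef_pos: [456.5, 111.0, 148.8]
tcp_rot: [3.14, -0.0, 1.404]
ft_force: [0.1, 0.4, -1.0]
opening: 0.082
grip_force: 30.0
```

Request:
move_arm(commands=[[[1, -0.1, 0], [0, 0, 0], 0], [[1, -0.2, 0], [0, 0, 0], 0], [[1, -0.2, 0], [0, 0, 0], 0], [[1.2, -0.2, 0], [0, 0, 0], 0], [[0, 0, 0], [0, 0, 0], 0], [[0, 0, 0], [0, 0, 0], 0]])

```text
t: 6.15
eef_pos: [496.8, 104.1, 148.4]
tcp_rot: [-3.141, 0.0, 1.404]
ft_force: [0.4, 0.4, -1.0]
opening: 0.082
grip_force: 30.0
```

Request:
move_arm(commands=[[[0, 0, -0.5], [0, 0, 0], 0], [[0, 0, -0.4], [0, 0, 0], 0], [[0, 0, -0.2], [0, 0, 0], 0], [[0, 0, -0.1], [0, 0, 0], 0], [[0, 0, 0], [0, 0, 0], 0], [[0, 0, 0], [0, 0, 0], 0]])

```text
t: 6.75
eef_pos: [496.9, 104.3, 136.7]
tcp_rot: [3.141, -0.0, 1.404]
ft_force: [-0.3, -0.1, -1.8]
opening: 0.085
grip_force: 30.0
```

```bash
python3 - <<'E'
from h import *
s=state();print(s["eef_pos"].round(1),s["ft_force"].round(1),s["t"])
a=read_camera("scene")[165:275,250:380]
cv2.imwrite("pics/p3.png",cv2.resize(a,None,fx=5,fy=5,interpolation=cv2.INTER_CUBIC))
E
```

```text
[496.9 104.3 136.7] [-0.3 -0.1 -1.8] 6.75
```

View pics/p3.png

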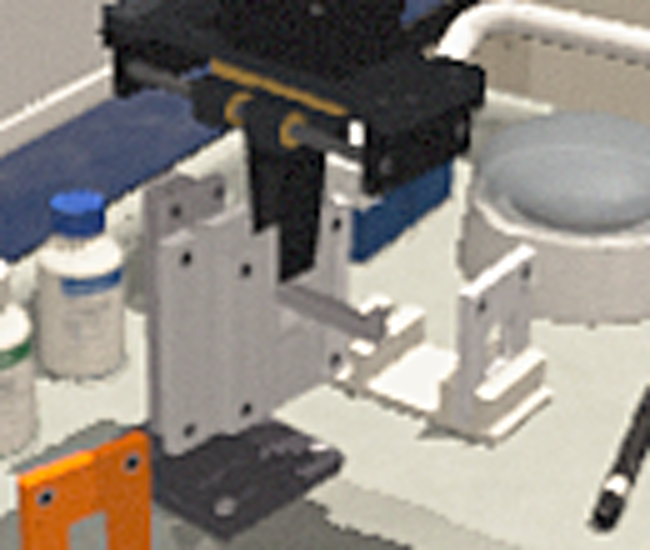

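The medium plate is threaded on the arm in front of the large one, at crop (260,310), with the arm coming out of its window. I'll set it down, release it a little, and rise.

Request:
move_arm(commands=[[[0, 0, -0.1], [0, 0, 0], 0], [[0, 0, 0], [0, 0, 0], 0.1], [[0, 0, 0], [0, 0, 0], 0.15], [[0, 0, 0], [0, 0, 0], 0.2], [[0, 0, 0], [0, 0, 0], 0.2], [[0, 0, 0], [0, 0, 0], 0.2]])

```text
t: 7.4
eef_pos: [496.9, 104.2, 135.7]
tcp_rot: [3.141, 0.0, 1.404]
ft_force: [0.9, 1.0, -0.1]
opening: 0.199
grip_force: 0.0
```

Request:
move_arm(commands=[[[0, 0, 1], [0, 0, 0], 0.2], [[0, 0, 2], [0, 0, 0], 0.2], [[0, 0, 3], [0, 0, 0], 0.2], [[-2, -2, 3], [0, 0, 1], 0.4], [[-2, -3, 0], [0, 0, 1], 0.6], [[0, -3, 0], [0, 0, 1], 0.6], [[0, -3, 0], [0, 0, 1], 0.6], [[0, -2.5, 0], [0, 0, 1], 0.6], [[0, 0, 0], [0, 0, 1], 0.6], [[0, 0, 0], [0, 0, 0], 0.6]])

```text
t: 8.4
eef_pos: [456.9, -30.9, 226.2]
tcp_rot: [3.141, -0.0, 1.508]
ft_force: [-0.6, 0.2, 0.7]
opening: 0.599
grip_force: 0.0
```

```bash
python3 - <<'E'
from h import *
s=state();i=camera_info("wrist");im=read_camera("wrist");t=read_camera("top")[165:260,245:370]
print(s["eef_pos"].round(1),np.degrees(s["tcp_rot"]).round(1),s["ft_force"].round(1),s["t"])
for n,P in dict(smL=[453.4,-.7,88],smR=[450.2,-66.2,88],tip=[442,113.3,138],root=[558,94,130]).items(): print(n,proj("wrist",P,i).round(1))
w=cv2.resize(im[0:260,100:460],None,fx=1.5,fy=1.5);t=cv2.resize(t,None,fx=2,fy=2,interpolation=cv2.INTER_CUBIC)
t=cv2.copyMakeBorder(t,0,390-190,0,0,cv2.BORDER_CONSTANT)
cv2.imwrite("pics/p4.png",np.hstack([w,t]))
E
```

```text
[456.9 -30.9 226.2] [180.   -0.   86.4] [-0.6  0.2  0.7] 8.4
smL [314.7 159. ]
smR [315.8 220.8]
tip [291.   34.8]
root [426.   55.5]
```

View pics/p4.png

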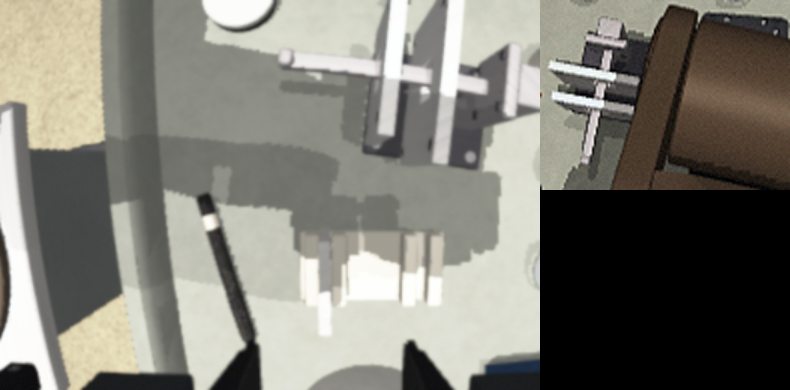

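The left panel shows the medium plate hanging square on the arm with a gap to the large one. The small plate's top edge is at about wrist pixel (317,158–222), within 1–2 px of the prediction, so I'll go down and grip it.

Request:
move_arm(commands=[[[-0.4, -0.2, -3], [0, 0, 0.5], 0.6], [[0, 0, -4], [0, 0, 0], 0.6], [[0, 0, -4], [0, 0, 0], 0.6], [[0, 0, -3], [0, 0, 0], 0.4], [[0, 0, -1.6], [0, 0, 0], 0.3], [[0, 0, -0.6], [0, 0, 0], 0.2], [[0, 0, 0], [0, 0, 0], 0], [[0, 0, 0], [0, 0, 0], 0], [[0, 0, 0], [0, 0, 0], 0], [[0, 0, 0], [0, 0, 0], 0]])

```text
t: 9.5
eef_pos: [453.1, -32.7, 64.4]
tcp_rot: [3.14, 0.0, 1.518]
ft_force: [-2.3, 1.0, 4.9]
opening: 0.084
grip_force: 30.0
```

Request:
move_arm(commands=[[[0, 0, 1], [0, 0, 0], 0], [[0, 0, 2.5], [0, 0, 0], 0], [[0, 0, 3], [0, 0, 0], 0], [[0, 0, 3], [0, 0, 0], 0], [[0, 0, 3], [0, 0, 0], 0], [[-1.8, 0, 1], [0, 0, 0], 0], [[-2, 2, 0], [0, 0, -1], 0], [[0, 3, 0], [0, 0, -1.1], 0], [[0, 3, 0], [0, 0, -1.1], 0], [[0, 3, 0], [0, 0, -1.1], 0]])

```text
t: 10.5
eef_pos: [414.6, 78.2, 199.8]
tcp_rot: [3.14, -0.0, 1.441]
ft_force: [0.6, -0.5, -1.3]
opening: 0.084
grip_force: 30.0
```

Request:
move_arm(commands=[[[0, 2.5, 0], [0, 0, -1.1], 0], [[0, 1.5, -1], [0, 0, -1.1], 0], [[0, 0, -2], [0, 0, 0], 0], [[0, 0, -1.5], [0, 0, 0], 0], [[0, 0, -0.5], [0, 0, 0], 0], [[0, 0, 0], [0, 0, 0], 0], [[0, 0, 0], [0, 0, 0], 0]])

```text
t: 11.2
eef_pos: [415.2, 117.1, 149.5]
tcp_rot: [3.141, -0.0, 1.404]
ft_force: [-0.4, 0.4, -0.7]
opening: 0.086
grip_force: 30.0
```

Request:
move_arm(commands=[[[1, -0.2, 0], [0, 0, 0], 0], [[1, -0.2, 0], [0, 0, 0], 0], [[1, -0.2, 0], [0, 0, 0], 0], [[1, -0.1, 0], [0, 0, 0], 0], [[1, -0.2, 0], [0, 0, 0], 0], [[0.4, 0, 0], [0, 0, 0], 0], [[0, 0, 0], [0, 0, 0], 0], [[0, 0, 0], [0, 0, 0], 0]])

```text
t: 12.0
eef_pos: [468.6, 108.2, 148.5]
tcp_rot: [-3.141, 0.0, 1.404]
ft_force: [-0.2, 0.5, -1.4]
opening: 0.085
grip_force: 30.0
```

Request:
move_arm(commands=[[[0, 0, -0.5], [0, 0, 0], 0], [[0, 0, -0.4], [0, 0, 0], 0], [[0, 0, -0.2], [0, 0, 0], 0], [[0, 0, -0.2], [0, 0, 0], 0], [[0, 0, 0], [0, 0, 0], 0], [[0, 0, 0], [0, 0, 0], 0]])

```text
t: 12.6
eef_pos: [468.7, 108.3, 136.3]
tcp_rot: [3.141, 0.0, 1.405]
ft_force: [-4.2, 0.4, 10.7]
opening: 0.079
grip_force: 30.0
```

```bash
python3 - <<'E'
from h import *
s=state();print(s["eef_pos"].round(1),s["ft_force"].round(1),s["t"])
a=read_camera("scene")[165:275,250:380]
cv2.imwrite("pics/p5.png",cv2.resize(a,None,fx=5,fy=5,interpolation=cv2.INTER_CUBIC))
E
```

```text
[468.7 108.3 136.3] [-4.2  0.4 10.7] 12.6
```

View pics/p5.png

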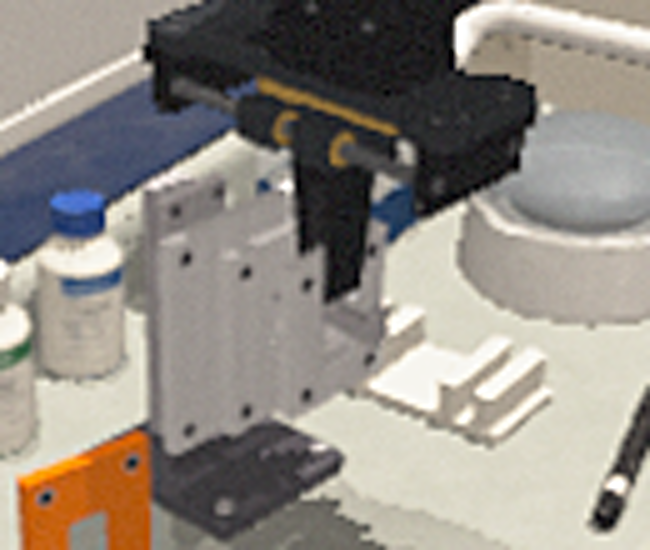

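The small plate rests on the arm in front of the medium one; the 10.7 N upward force confirms contact. I'll release it, rise, turn 90° so the fingers straddle the arm, and tilt the tips toward the stop so they push at arm height.

Request:
move_arm(commands=[[[0, 0, 0], [0, 0, 0], 0.1], [[0, 0, 0], [0, 0, 0], 0.15], [[0, 0, 0], [0, 0, 0], 0.2], [[0, 0, 0], [0, 0, 0], 0.2], [[0, 0, 0], [0, 0, 0], 0.2], [[0, 0, 0.5], [0, 0, 0], 0.2], [[0, 0, 1.5], [0, 0, 0], 0.2], [[0, 0, 3], [0, 0, 0], 0.2], [[0, 0, 3], [0, 0, -7.5], 0.2], [[0, 0, 0], [0, 0, -7.5], 0.2]])

```text
t: 13.65
eef_pos: [470.2, 108.4, 219.3]
tcp_rot: [3.136, -0.003, 1.138]
ft_force: [0.5, -0.9, -0.4]
opening: 0.205
grip_force: 0.0
```

Request:
move_arm(commands=[[[-1, 0.2, 0], [0, 0, -7.5], 0.44], [[-1, 0.2, 0], [0, 0, -7.5], 0.44], [[-1, 0.1, 0], [0, 0, -7.5], 0.44], [[0, 0, 0], [0, 0, -7.5], 0.44], [[0, 0, 0], [0, 0, -7.5], 0.44], [[0, 0, 0], [0, 0, -7.5], 0.44], [[0, 0, 0], [0, 0, -7.5], 0.44], [[0, 0, 0], [0, 0, -7.5], 0.44], [[0, 0, 0], [0, 0, -7.5], 0.44], [[0, 0, 0], [0, 0, -7.5], 0.44]])

```text
t: 14.65
eef_pos: [438.9, 113.2, 216.0]
tcp_rot: [3.142, -0.0, -0.172]
ft_force: [-0.1, -0.0, -0.5]
opening: 0.441
grip_force: 0.0
```

Request:
move_arm(commands=[[[0, 0, 0], [-1.2, -7.4, 0], 0.44], [[0, 0, 0], [-1.2, -7.4, 0], 0.44], [[0, 0, 0], [0, 0, 0], 0.44], [[0, 0, 0], [0, 0, 0], 0.44]])

```text
t: 15.05
eef_pos: [438.9, 113.4, 216.2]
tcp_rot: [-3.14, -0.26, -0.166]
ft_force: [1.3, 0.2, -0.3]
opening: 0.441
grip_force: 0.0
```

```bash
python3 - <<'E'
from h import *
from scipy.spatial.transform import Rotation as R
s=state();print(s["eef_pos"].round(1),R.from_euler("xyz",s["tcp_rot"]).as_matrix().round(3).tolist(),s["opening"],s["t"],s["joints"].round(2))
a=read_camera("scene")[140:270,250:380];b=read_camera("wrist")
cv2.imwrite("pics/p6.png",np.hstack([cv2.resize(a,(400,400),interpolation=cv2.INTER_CUBIC),b[:,140:540]]))
E
```

```text
[438.9 113.4 216.2] [[0.953, -0.165, 0.254], [-0.16, -0.986, -0.041], [0.257, -0.001, -0.966]] 0.44122740534337623 15.05 [ 0.16  0.17  2.1  -0.14  0.63  1.99]
```

View pics/p6.png

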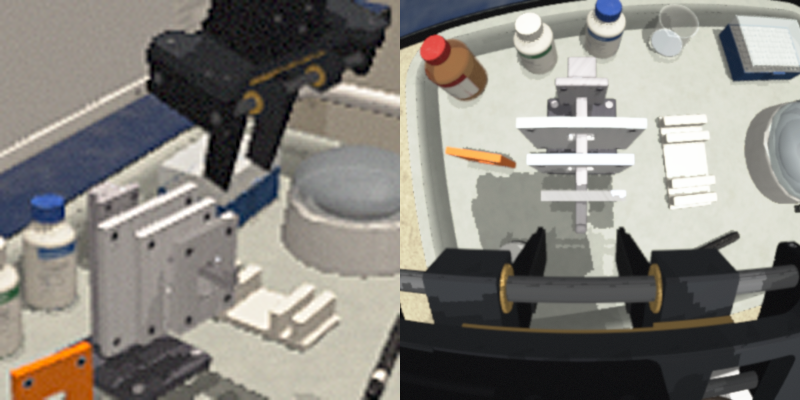

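All three plates hang in order, and the fingers straddle the arm evenly: arm at column 580, fingers at 545 and 620. I'll descend and push.

Request:
move_arm(commands=[[[0, 0, -3], [0, 0, 0], 0.44], [[0, 0, -3], [0, 0, 0], 0.44], [[0, 0, -2.5], [0, 0, 0], 0.44], [[0, 0, -1.9], [0, 0, 0], 0.44], [[0, 0, 0], [0, 0, 0], 0.44], [[0.5, -0.1, 0], [0, 0, 0], 0.44], [[0.5, -0.1, 0], [0, 0, 0], 0.44], [[0.5, -0.1, 0], [0, 0, 0], 0.44], [[0.5, -0.1, 0], [0, 0, 0], 0.44], [[0, 0, 0], [0, 0, 0], 0.44]])

```text
t: 16.15
eef_pos: [459.8, 109.1, 112.1]
tcp_rot: [-3.14, -0.263, -0.167]
ft_force: [-0.3, 0.5, 0.6]
opening: 0.439
grip_force: 0.2
```

Request:
move_arm(commands=[[[0.3, 0, 0], [0, 0, 0], 0.44], [[0.3, -0.1, 0], [0, 0, 0], 0.44], [[0.3, 0, 0], [0, 0, 0], 0.44], [[0.3, -0.1, 0], [0, 0, 0], 0.44], [[0.3, 0, 0], [0, 0, 0], 0.44], [[0.3, -0.1, 0], [0, 0, 0], 0.44], [[0.3, 0, 0], [0, 0, 0], 0.44], [[0.3, -0.1, 0], [0, 0, 0], 0.44], [[0.3, 0, 0], [0, 0, 0], 0.44], [[0.3, -0.1, 0], [0, 0, 0], 0.44]])

```text
t: 17.15
eef_pos: [489.1, 104.2, 111.6]
tcp_rot: [-3.14, -0.262, -0.167]
ft_force: [-1.1, 0.2, -1.0]
opening: 0.437
grip_force: 0.6
```

Request:
move_arm(commands=[[[0.3, 0, 0], [0, 0, 0], 0.44], [[0.3, -0.1, 0], [0, 0, 0], 0.44], [[0.3, 0, 0], [0, 0, 0], 0.44], [[0.3, -0.1, 0], [0, 0, 0], 0.44], [[0.3, 0, 0], [0, 0, 0], 0.44], [[0.3, -0.1, 0], [0, 0, 0], 0.44], [[0.3, 0, 0], [0, 0, 0], 0.44], [[0.3, -0.1, 0], [0, 0, 0], 0.44]])

```text
t: 17.95
eef_pos: [513.1, 100.3, 111.6]
tcp_rot: [-3.14, -0.262, -0.167]
ft_force: [-3.0, 1.1, -1.7]
opening: 0.444
grip_force: 1.1
```

Request:
move_arm(commands=[[[0.2, 0, 0], [0, 0, 0], 0.44], [[0.2, -0.1, 0], [0, 0, 0], 0.44], [[0.1, 0, 0], [0, 0, 0], 0.44], [[0, 0, 0], [0, 0, 0], 0.44]])

```text
t: 18.35
eef_pos: [518.0, 99.2, 111.7]
tcp_rot: [-3.14, -0.262, -0.167]
ft_force: [-1.5, -0.0, -0.4]
opening: 0.444
grip_force: 0.7
```

Request:
move_arm(commands=[[[0.2, 0, 0], [0, 0, 0], 0.44], [[0.2, -0.1, 0], [0, 0, 0], 0.44], [[0.1, 0, 0], [0, 0, 0], 0.44], [[0, 0, 0], [0, 0, 0], 0.44]])

```text
t: 18.75
eef_pos: [521.4, 98.4, 111.3]
tcp_rot: [-3.141, -0.259, -0.167]
ft_force: [-9.6, 3.1, 3.3]
opening: 0.441
grip_force: 5.0
```

Request:
move_arm(commands=[[[0.1, 0, 0], [0, 0, 0], 0.44], [[0.1, 0, 0], [0, 0, 0], 0.44], [[0, 0, 0], [0, 0, 0], 0.44], [[0, 0, 0], [0, 0, 0], 0.44]])

```text
t: 19.15
eef_pos: [521.8, 98.4, 111.0]
tcp_rot: [3.141, -0.255, -0.166]
ft_force: [-18.7, 3.8, 9.3]
opening: 0.44
grip_force: 9.1
```

It's at a hard stop. I'll back off, rise clear, and measure the pack.

Request:
move_arm(commands=[[[-0.3, 0, 0], [0, 0, 0], 0.44], [[-0.5, 0.1, 0], [0, 0, 0], 0.44], [[-1, 0.2, 0], [0, 0, 0], 0.44], [[-2, 0.3, 0], [0, 0, 0], 0.44], [[-2, 0.4, 0], [0, 0, 0], 0.44], [[0, 0, 3], [0, 0, 0], 0.44], [[0, 0, 4], [0, 0, 0], 0.44], [[0, 0, 4], [0, 0, 0], 0.44], [[0, -4, 0], [0, 0, 0], 0.44], [[0, -4, 0], [0, 0, 0], 0.44]])

```text
t: 20.15
eef_pos: [467.0, 28.1, 223.2]
tcp_rot: [-3.14, -0.266, -0.164]
ft_force: [0.2, 0.2, -0.0]
opening: 0.438
grip_force: 0.0
```

Request:
move_arm(commands=[[[0, -4, 0], [0, 0, 0], 0.44], [[0, -4, 0], [0, 0, 0], 0.44], [[0, -4, 0], [0, 0, 0], 0.44], [[0, -4, 0], [0, 0, 0], 0.44], [[0, -4, 0], [0, 0, 0], 0.44], [[0, -3, 0], [0, 0, 0], 0.44], [[0, 0, 0], [0, 0, 0], 0.44]])

```text
t: 20.85
eef_pos: [466.8, -204.8, 221.7]
tcp_rot: [-3.141, -0.263, -0.17]
ft_force: [-0.1, -0.0, 0.9]
opening: 0.444
grip_force: 0.0
```

```bash
python3 - <<'E'
from h import *
im=read_camera("top");cv2.imwrite("pics/t7.png",im);sc=read_camera("scene");cv2.imwrite("pics/s7.png",sc)
g=cv2.cvtColor(im,6).astype(np.float32)
h=np.radians(-9.5);ux=np.array([np.cos(h),np.sin(h)]);uy=np.array([-ux[1],ux[0]]);root=np.array([558.2,93.9])
i=camera_info("top")
xs=np.arange(-44,9,2)
print("x   ",xs)
for y in(-47,-37,-27,-18,18,27,37,47):
    row=[]
    for x in xs:
        p=proj("top",[*(root+x*ux+y*uy),160],i).astype(np.float32)
        row.append(int(cv2.getRectSubPix(g,(1,1),(float(p[0]),float(p[1])))[0,0]))
    print(y,row)
print(state()["t"],state()["eef_pos"])
E
```

```text
x    [-44 -42 -40 -38 -36 -34 -32 -30 -28 -26 -24 -22 -20 -18 -16 -14 -12 -10
  -8  -6  -4  -2   0   2   4   6   8]
-47 [59, 60, 60, 59, 62, 61, 70, 79, 81, 80, 78, 82, 83, 87, 80, 76, 142, 219, 243, 236, 208, 186, 198, 210, 186, 117, 52]
-37 [60, 64, 61, 65, 82, 87, 87, 81, 80, 72, 66, 65, 137, 221, 241, 235, 234, 234, 234, 232, 189, 102, 62, 71, 70, 68, 60]
-27 [61, 60, 60, 64, 79, 84, 79, 63, 142, 224, 237, 233, 232, 232, 233, 233, 233, 232, 234, 234, 186, 73, 53, 66, 68, 68, 68]
-18 [56, 59, 58, 57, 106, 182, 168, 99, 135, 212, 237, 230, 230, 232, 232, 233, 231, 232, 233, 239, 214, 73, 153, 212, 192, 156, 72]
18 [51, 52, 55, 68, 80, 83, 75, 66, 149, 224, 238, 233, 232, 232, 232, 232, 232, 232, 234, 235, 190, 61, 130, 202, 193, 150, 58]
27 [145, 139, 138, 139, 139, 137, 122, 99, 139, 213, 239, 234, 234, 232, 232, 232, 231, 230, 231, 233, 227, 174, 163, 163, 164, 164, 162]
37 [166, 162, 166, 165, 158, 158, 163, 167, 169, 163, 124, 89, 145, 227, 237, 232, 232, 231, 232, 236, 222, 172, 163, 167, 166, 165, 164]
47 [163, 163, 165, 165, 165, 163, 163, 166, 166, 168, 163, 164, 166, 169, 138, 76, 141, 230, 237, 234, 219, 171, 155, 162, 163, 161, 162]
20.95 [ 466.44444001 -201.94241936  221.4696448 ]
```

The plates lie face to face and square, but the top profile suggests the large plate is about 2–3 mm short of the flange. That's inside tolerance but only just, so I'll push again nearer arm height.

Request:
move_arm(commands=[[[0, 4, 0], [0, 0, 0], 0.44], [[0, 4, 0], [0, 0, 0], 0.44], [[0, 4, 0], [0, 0, 0], 0.44], [[0, 4, 0], [0, 0, 0], 0.44], [[0, 4, 0], [0, 0, 0], 0.44], [[0, 4, 0], [0, 0, 0], 0.44], [[0, 4, 0], [0, 0, 0], 0.44], [[0, 3, 0], [0, 0, 0], 0.44], [[0, 0, 0], [0, 0, 0], 0.44]])

```text
t: 21.85
eef_pos: [465.8, 112.0, 221.8]
tcp_rot: [-3.14, -0.262, -0.161]
ft_force: [0.8, -0.1, 0.5]
opening: 0.437
grip_force: 0.0
```

Request:
move_arm(commands=[[[0, 0, -3], [0, 0, 0], 0.44], [[0, 0, -4], [0, 0, 0], 0.44], [[0, 0, -2.7], [0, 0, 0], 0.44], [[0, 0, 0], [0, 0, 0], 0.44], [[1, -0.2, 0], [0, 0, 0], 0.44], [[1, -0.2, 0], [0, 0, 0], 0.44], [[1, -0.1, 0], [0, 0, 0], 0.44], [[1, -0.2, 0], [0, 0, 0], 0.44], [[0.7, -0.1, 0], [0, 0, 0], 0.44], [[0, 0, 0], [0, 0, 0], 0.44]])

```text
t: 22.85
eef_pos: [514.9, 100.0, 124.9]
tcp_rot: [-3.14, -0.262, -0.167]
ft_force: [-0.1, 0.3, 0.7]
opening: 0.441
grip_force: 0.0
```

Request:
move_arm(commands=[[[0.1, 0, 0], [0, 0, 0], 0.44], [[0.1, 0, 0], [0, 0, 0], 0.44], [[0.1, 0, 0], [0, 0, 0], 0.44], [[0.1, -0.1, 0], [0, 0, 0], 0.44], [[0.1, 0, 0], [0, 0, 0], 0.44], [[0.1, 0, 0], [0, 0, 0], 0.44], [[0, 0, 0], [0, 0, 0], 0.44]])

```text
t: 23.55
eef_pos: [519.7, 99.2, 124.6]
tcp_rot: [-3.14, -0.261, -0.167]
ft_force: [-0.6, 0.4, 1.0]
opening: 0.442
grip_force: 0.6
```

Request:
move_arm(commands=[[[0.1, 0, 0], [0, 0, 0], 0.44], [[0.1, 0, 0], [0, 0, 0], 0.44], [[0, 0, 0], [0, 0, 0], 0.44]])

```text
t: 23.85
eef_pos: [521.7, 99.2, 124.6]
tcp_rot: [-3.14, -0.261, -0.167]
ft_force: [-4.1, -0.1, 0.3]
opening: 0.442
grip_force: 1.6
```

Request:
move_arm(commands=[[[0.1, 0, 0], [0, 0, 0], 0.44], [[0.1, 0, 0], [0, 0, 0], 0.44], [[0, 0, 0], [0, 0, 0], 0.44]])

```text
t: 24.15
eef_pos: [522.7, 99.2, 124.4]
tcp_rot: [-3.141, -0.259, -0.167]
ft_force: [-10.1, 1.2, 6.1]
opening: 0.442
grip_force: 5.0
```

Request:
move_arm(commands=[[[0.1, 0, 0], [0, 0, 0], 0.44], [[0.1, 0, 0], [0, 0, 0], 0.44], [[0, 0, 0], [0, 0, 0], 0.44]])

```text
t: 24.45
eef_pos: [523.0, 99.2, 124.1]
tcp_rot: [3.141, -0.256, -0.167]
ft_force: [-19.1, 1.5, 13.8]
opening: 0.441
grip_force: 9.6
```

Request:
move_arm(commands=[[[-0.1, 0, 0], [0, 0, 0], 0.44], [[-0.1, 0, 0], [0, 0, 0], 0.44], [[-0.1, 0, 0], [0, 0, 0], 0.44], [[-0.1, 0, 0], [0, 0, 0], 0.44], [[-0.2, 0, 0], [0, 0, 0], 0.44], [[-0.5, 0.1, 0], [0, 0, 0], 0.44], [[-2, 0.3, 0], [0, 0, 0], 0.44], [[-3, 0.5, 0], [0, 0, 0], 0.44], [[0, 0, 4], [0, 0, 0], 0.44], [[0, 0, 5], [0, 0, 0], 0.44]])

```text
t: 25.45
eef_pos: [463.3, 108.4, 214.4]
tcp_rot: [-3.141, -0.258, -0.166]
ft_force: [0.5, 0.3, 1.0]
opening: 0.439
grip_force: 0.0
```

Request:
move_arm(commands=[[[0, -4, 0], [0, 0, 0], 0.44], [[0, -4, 0], [0, 0, 0], 0.44], [[0, -4, 0], [0, 0, 0], 0.44], [[0, -4, 0], [0, 0, 0], 0.44], [[0, -4, 0], [0, 0, 0], 0.44], [[0, -4, 0], [0, 0, 0], 0.44], [[0, -4, 0], [0, 0, 0], 0.44], [[0, -3, 0], [0, 0, 0], 0.44], [[0, 0, 0], [0, 0, 0], 0.44]])

```text
t: 26.35
eef_pos: [465.0, -204.9, 214.7]
tcp_rot: [-3.141, -0.263, -0.17]
ft_force: [0.1, 0.5, 0.4]
opening: 0.438
grip_force: 0.0
```

```bash
cat > m.py <<'E'
from h import *
h=np.radians(-9.5);ux=np.array([np.cos(h),np.sin(h)]);uy=np.array([-ux[1],ux[0]]);root=np.array([558.2,93.9])
i=camera_info("top");xs=np.arange(-32,12,.25)
def prof(im,ys):
    g=cv2.cvtColor(im,6).astype(np.float32);out=[]
    for y in ys:
        p=np.array([proj("top",[*(root+x*ux+y*uy),160],i) for x in xs],np.float32)
        out.append(cv2.remap(g,p[:,0][None],p[:,1][None],cv2.INTER_LINEAR)[0])
    return np.mean(out,0)
def edges(p):
    return [(round(xs[k],2),'+' if p[k+1]>p[k] else '-') for k in range(len(xs)-1) if (p[k]-145)*(p[k+1]-145)<0]
E
python3 - <<'E'
from m import *
new=read_camera("top");cv2.imwrite("pics/t8.png",new)
for n,im in(("first",cv2.imread("pics/top0.png")),("t7",cv2.imread("pics/t7.png")),("t8",new)):
    for ys in(np.arange(-20,-14),np.arange(14,20)):
        p=prof(im,ys);print(n,ys[0],edges(p),p[(xs>-4)&(xs<2)].min().round())
print(state()["t"],state()["ft_force"].round(1))
E
```

```text
first -20 [(np.float64(-28.25), '-'), (np.float64(0.0), '+'), (np.float64(5.25), '-')] 45.0
first 14 [(np.float64(-28.0), '-'), (np.float64(0.5), '+'), (np.float64(5.5), '-')] 36.0
t7 -20 [(np.float64(-31.5), '-'), (np.float64(-28.0), '+'), (np.float64(-3.25), '-'), (np.float64(-0.25), '+'), (np.float64(6.0), '-')] 86.0
t7 14 [(np.float64(-28.0), '+'), (np.float64(-3.25), '-'), (np.float64(0.0), '+'), (np.float64(6.25), '-'), (np.float64(11.0), '+')] 66.0
t8 -20 [(np.float64(-29.25), '-'), (np.float64(-25.5), '+'), (np.float64(6.0), '-')] 179.0
t8 14 [(np.float64(-25.5), '+'), (np.float64(6.25), '-'), (np.float64(11.0), '+')] 172.0
26.4 [-0.5 -0.5 -0.6]
```

The gap is now closed: no dark strip remains, and the pack's front moved back 2.5 mm, equally on both sides. I'll hand in the job.

```bash
python3 -c "
from h import *
print(env.job_done())"
```

```text
the job is handed in; nothing more can be done
None
```

The job is handed in at about 26 s of the 64 s: the medium and small plates hang in front of the large one, and the last top image shows the pack square, face to face and against the stop, though the judge returned no verdict.

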